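Find the loose clamp bolt on the roughing line

TASK

One clamp bolt on the vacuum line is loose. First clear the two cartons tucked between the clamps by stacking them squarely, one by one, on the green-labelled carton at the side; then tap the bolt heads from above until you find the one that gives, and lift that clamp's cap (and no other) by its ear until it stands about 60 degrees open or more. Finish while still holding the cap open with the fingers, so that its thread can be replaced; leave the other things on the bench where they are.

Things in the scene. Friction and masses are not known exactly. Their poses are not given: they have to be found in the camera images.
- line: Vacuum line, fixed: steel tube 27 mm thick along this frame's y, axis 62 mm above the bench, on a profile 40 mm wide and high. Origin on the bench under the tube's middle, z up; bolts at -x, hinges at +x. Three clamps at y = +100 (left), 0 (mid), -100 mm (right): blue hinged cap over the tube (top 86 mm high) with a flat ear at -x, above a grey lower half 30 mm wide, 50 to 61 mm high, and its nut.
- bolt_left (a joint): How far the left clamp's bolt is pushed down, m; 0 as found. Steel hex head 20 mm across on a black rubber washer, on the cap's ear at x -46 mm, y +100 mm of the line. A tight bolt gives under 1.5 mm and keeps its cap shut; the loose one (any of the three, all look alike) drops 5 mm under a push of about 2.5 N and stays down, unless pulled up by its head.
- bolt_left_top (a point): Centre of the top of the left clamp's bolt head, 89 mm above the bench while up; axes as the line's while its cap is shut.
- cap_left (a joint): Opening of the left clamp's blue cap, rad: 0 shut, 1.35 at its stop. Swings up and over to the line's +x about an axis along the line's y at x +30 mm, 62 mm above the bench. Falls shut by its weight (0.12 kg, bolt 0.04 kg) from any angle. Opens only if its bolt is loose.
- cap_left_ear (a point): Middle of the ear of the left clamp's cap, 78 mm from the hinge axis, 68 mm above the bench when shut (x -48 mm of the line). Ear 34 mm wide (y), 10 mm thick, its front edge 14 mm further to -x. Pinch it here along the line's y, the bolt head between the fingers; it may turn in the grip as the cap opens.
- bolt_mid (a joint): How far the mid clamp's bolt is pushed down, m; 0 as found. Steel hex head 20 mm across on a black rubber washer, on the cap's ear at x -46 mm, y 0 of the line. A tight bolt gives under 1.5 mm and keeps its cap shut; the loose one (any of the three, all look alike) drops 5 mm under a push of about 2.5 N and stays down, unless pulled up by its head.
- bolt_mid_top (a point): Centre of the top of the mid clamp's bolt head, 89 mm above the bench while up; axes as the line's while its cap is shut.
- cap_mid (a joint): Opening of the mid clamp's blue cap, rad: 0 shut, 1.35 at its stop. Swings up and over to the line's +x about an axis along the line's y at x +30 mm, 62 mm above the bench. Falls shut by its weight (0.12 kg, bolt 0.04 kg) from any angle. Opens only if its bolt is loose.
- cap_mid_ear (a point): Middle of the ear of the mid clamp's cap, 78 mm from the hinge axis, 68 mm above the bench when shut (x -48 mm of the line). Ear 34 mm wide (y), 10 mm thick, its front edge 14 mm further to -x. Pinch it here along the line's y, the bolt head between the fingers; it may turn in the grip as the cap opens.
- bolt_right (a joint): How far the right clamp's bolt is pushed down, m; 0 as found. Steel hex head 20 mm across on a black rubber washer, on the cap's ear at x -46 mm, y -100 mm of the line. A tight bolt gives under 1.5 mm and keeps its cap shut; the loose one (any of the three, all look alike) drops 5 mm under a push of about 2.5 N and stays down, unless pulled up by its head.
- bolt_right_top (a point): Centre of the top of the right clamp's bolt head, 89 mm above the bench while up; axes as the line's while its cap is shut.
- cap_right (a joint): Opening of the right clamp's blue cap, rad: 0 shut, 1.35 at its stop. Swings up and over to the line's +x about an axis along the line's y at x +30 mm, 62 mm above the bench. Falls shut by its weight (0.12 kg, bolt 0.04 kg) from any angle. Opens only if its bolt is loose.
- cap_right_ear (a point): Middle of the ear of the right clamp's cap, 78 mm from the hinge axis, 68 mm above the bench when shut (x -48 mm of the line). Ear 34 mm wide (y), 10 mm thick, its front edge 14 mm further to -x. Pinch it here along the line's y, the bolt head between the fingers; it may turn in the grip as the cap opens.
- carton_a: Blue-labelled closed carton of spares, 90 (its x) x 50 (y) x 60 mm high, white tape between two coloured label strips on top; origin at the centre of its underside, z up; about 0.15 kg. Stands on the bench between the mid clamp and the left or right one, length along the line's x, centre at about x -75 mm of the line; only 8 mm to the ears on either side (no room for a finger), its front 55 mm stick out clear of them.
- carton_b: Orange-labelled closed carton of spares, 90 (its x) x 50 (y) x 60 mm high, white tape between two coloured label strips on top; origin at the centre of its underside, z up; about 0.15 kg. Stands on the bench between the mid clamp and the left or right one, length along the line's x, centre at about x -75 mm of the line; only 8 mm to the ears on either side (no room for a finger), its front 55 mm stick out clear of them.
- carton_base: Green-labelled closed carton of spares, 90 (its x) x 50 (y) x 60 mm high, white tape between two coloured label strips on top; origin at the centre of its underside, z up; 0.3 kg. Stands alone on the bench in front of the line's left or right end: the foot of the column.
- solvent: Bystander: amber solvent bottle, 64 mm across, 125 mm high, standing on the other side from the green carton; origin at the centre of its underside.
- grease: Bystander: jar of vacuum grease, 60 mm across, 55 mm high; origin at the centre of its underside.
- tin: Bystander: tin, 60 mm across, 60 mm high, behind the line; origin at the centre of its underside.
- wrench: Bystander: steel wrench, 180 mm long, lying; origin at the centre of its underside.
- screwdriver: Bystander: screwdriver with red handle, 200 mm long, lying; origin at the centre of its underside.
- oring: Bystander: aluminium centring ring, 40 mm across, 8 mm high, lying in front of the line's left end; origin at the centre of its underside.
- blank: Bystander: steel blanking flange, 40 mm across, 10 mm high, lying in front of the line's right end; origin at the centre of its underside.

How it is judged:
On the way, in this order (a step that is already met when the one before it is completed fails the run):
1. both cartons stand squarely stacked on the green carton, let go (((horizontal distance between each of carton_a, carton_b and carton_base below 0.015 m and angle between the x axis of each of carton_a, carton_b and the x axis of carton_base, either way round below 0.15 rad and z of carton_a in the frame of carton_base between 0.055 and 0.065 m and angle between each of carton_a, carton_b's own z axis and vertical below 0.06 rad and linear speed of each of carton_a, carton_b below 0.02 m/s and z of carton_b in the frame of carton_a between 0.055 and 0.065 m) or (horizontal distance between each of carton_b, carton_a and carton_base below 0.015 m and angle between the x axis of each of carton_b, carton_a and the x axis of carton_base, either way round below 0.15 rad and z of carton_b in the frame of carton_base between 0.055 and 0.065 m and angle between each of carton_b, carton_a's own z axis and vertical below 0.06 rad and linear speed of each of carton_b, carton_a below 0.02 m/s and z of carton_a in the frame of carton_b between 0.055 and 0.065 m)) and contact force between the fingers and carton_a below 0.2 N and contact force between the fingers and carton_b below 0.2 N), for 0.2 s.
2. the loose bolt has been tapped down (value of joint any of bolt_left, bolt_mid, bolt_right above 0.003 m), for 0.1 s.
At the end, for the whole second after the job is handed in: The three cartons stand as one column (each within 15 mm and 0.15 rad of the green one below, upright and at rest); the cap whose bolt was found loose is held open by the fingers at 50 degrees (0.87 rad) or more and is still, its bolt down by more than 3 mm; the other two caps are shut (((horizontal distance between each of carton_a, carton_b and carton_base below 0.015 m and angle between the x axis of each of carton_a, carton_b and the x axis of carton_base, either way round below 0.15 rad and z of carton_a in the frame of carton_base between 0.055 and 0.065 m and angle between each of carton_a, carton_b's own z axis and vertical below 0.06 rad and linear speed of each of carton_a, carton_b below 0.02 m/s and z of carton_b in the frame of carton_a between 0.055 and 0.065 m) or (horizontal distance between each of carton_b, carton_a and carton_base below 0.015 m and angle between the x axis of each of carton_b, carton_a and the x axis of carton_base, either way round below 0.15 rad and z of carton_b in the frame of carton_base between 0.055 and 0.065 m and angle between each of carton_b, carton_a's own z axis and vertical below 0.06 rad and linear speed of each of carton_b, carton_a below 0.02 m/s and z of carton_a in the frame of carton_b between 0.055 and 0.065 m)) and ((value of joint bolt_left above 0.003 m and value of joint cap_left above 0.87 rad and velocity of joint cap_left between -0.3 and 0.3 rad/s and contact force between the fingers and cap_left above 0.3 N and value of joint each of cap_mid, cap_right below 0.05 rad) or (value of joint bolt_mid above 0.003 m and value of joint cap_mid above 0.87 rad and velocity of joint cap_mid between -0.3 and 0.3 rad/s and contact force between the fingers and cap_mid above 0.3 N and value of joint each of cap_left, cap_right below 0.05 rad) or (value of joint bolt_right above 0.003 m and value of joint cap_right above 0.87 rad and velocity of joint cap_right between -0.3 and 0.3 rad/s and contact force between the fingers and cap_right above 0.3 N and value of joint each of cap_left, cap_mid below 0.05 rad))); the arm keeps its last pose, push and grip.
It fails at once if a cap is lifted whose bolt has not been tapped and found loose ((value of joint cap_left above 0.15 rad and value of joint bolt_left below 0.002 m) or (value of joint cap_mid above 0.15 rad and value of joint bolt_mid below 0.002 m) or (value of joint cap_right above 0.15 rad and value of joint bolt_right below 0.002 m)).
It fails at once if another thing on the bench is moved by more than 3 cm (distance of any of solvent, grease, tin, wrench, screwdriver, oring, blank from where it was at the start of the episode above 0.03 m).
It also fails if it takes over 72 s, if anything falls off the work surface, if the arm or the gripper's body presses on something with over 40 N, if the wrist force passes 120 N, or if a joint passes its speed limit or range.

ROBOT

A 6-joint arm with a two-finger parallel gripper is mounted at the origin on the work surface. World frame = base frame: x ahead of the robot, y to its left, z up, the work surface at z = 0. Lengths are in m, angles in rad, forces in N, time in s.
With the tool pointing down it reaches from about 0.35 to 0.775 m from the base axis. Payload 5.5 kg.
Tool frame: the origin (TCP) lies at the very end of the fingers, on their centre line; the grasp point (between the pads) lies 19 mm behind it; z points along the fingers, y is the line along which they close (so a half turn about z gives the same grasp; the last joint's range is limited). The gripper opens to 85 mm and grips with 20 to 120 N. Pads are 22 mm wide; open, the fingers measure 114 mm over their backs; the gripper's body (76 mm by 85 mm) begins 54 mm behind the grasp point. The pads swing forward as they close: fully open they stand 13 mm farther back than shut.
Start: joints at [-1.427, 0.313, 0.046, 1.304, 0, 1.431], TCP at [0.161, -0.552, 0.231] pointing down, gripper open.
Joint ranges: [-2.76, 2.76], [-0.86, 1.69], [-1.03, 1.26], [-2.2, 2.34], [-1.47, 1.5], [-3.14, 3.14]. Speed limits (rad/s): [2.57, 2.57, 3.14, 3.14, 3.14, 3.14].

INTERFACE

Orientations are given as a unit quaternion [w, x, y, z].
In Python, from workcell import env, imaging, ticket gives the robot as it stands. The module is installed in compiled form; this text tells all that it offers.
- The arm moves only by the tool apply_moves, never from a script. Its argument "rows" is a list of rows, each an object with "xyz": the shift along the tool's x, y, z in mm, a list of three; "turn": the turn, a rotation vector about the tool's x, y, z in rad, a list of three; "grip": the opening, from 0 (shut) to 1 (fully open). A call has 1 to 12 rows; each row is the pose to reach, as a shift and turn from the pose commanded when the call began, along the tool's axes at that moment; what a row does not reach only later rows make up. A row lasts 1/12 s, in which the tool goes at most 41.7 mm and 7.16 degrees, less where a joint would pass 70% of its speed; a pose out of reach is approached as far as the arm can. A call with a gripper value outside its range is refused whole. The fingers move at their own pace and stop on an object; "force" is the grip in N (left out, the last holds). Time passes only in rows, so rows that repeat a pose let the fingers close. It gives the time, the measured TCP pose, the force, the opening and the grip force at its end, in the units of the state.
- env.get_state(): the state, without advancing time (a new reading comes with each control period).
- imaging.read_camera(name): name is "scene" or "top" or "wrist"; returns a dict with "color" (384x512x3 uint8, blue, green, red), "z_map" (384x512 float32, m along the optical axis (not along the pixel's ray), 0 where there is no reading), "camera_matrix" (3x3 intrinsics, pixels), "view" (4x4, takes a point from world to camera coordinates). Camera axes: x right, y down, z forward; pixel columns grow to the right and rows downward; lengths in m; the calibration is good to about 2 mm. A picture is of the moment at which its call begins.
- ticket.hand_in(): hands the job in; it is judged then, once.
The state is a dict: "clock": time; "joint_pos": joint angles; "qvel": joint speeds; "tau": joint torques, N m; "tcp_pos": TCP position; "orientation": TCP orientation; "wrist_force": force on the tool from outside, world axes, zero at the start; "ft_torque": the same for the moment, N m; "finger_gap": finger opening in m; "grip_force": force on a finger pad.
Only numpy, scipy, OpenCV 4.12 (cv2) and the standard library are available. Lean on these libraries where they do the work, as an engineer would, in place of code of your own. Each camera call takes 0.05 s, during which the arm holds its last target. There are 200 camera calls.

## Working session

There is one attempt and no reset: what is moved stays moved. The work goes in short steps, Python scripts to look and compute and a tool call to move; the robot and the scene stay as the last step left them, time stands still between calls to the robot, and variables do not carry over. Pictures are saved under pics/ and viewed, at most 10 in all, crops included, and the job is handed in when it is done.

Besides the shell and the picture viewer there is one more tool, called by a JSON object that holds its "api" and its "payload", one argument or row to a line. apply_moves: Moves the arm, as the interface text tells. Its arguments: {"type":"object","properties":{"rows":{"type":"array"},"force":{"type":"number"}},"required":["rows"]}

```bash
mkdir -p pics; cat > h.py <<'E'
import numpy as np, cv2
from workcell import env, imaging, ticket
from scipy.spatial.transform import Rotation as R
def cloud(c):
    K=c["camera_matrix"];z=c["z_map"];h,w=z.shape
    u,v=np.meshgrid(np.arange(w),np.arange(h))
    p=np.stack([(u-K[0,2])/K[0,0]*z,(v-K[1,2])/K[1,1]*z,z],-1)
    V=c["view"];return (p-V[:3,3])@V[:3,:3]
def state():
    s=env.get_state();q=s["orientation"];
    return s,np.array(s["tcp_pos"]),R.from_quat([q[1],q[2],q[3],q[0]]).as_matrix()
E
python3 - <<'E'
from h import *
a=imaging.read_camera("top");b=imaging.read_camera("scene")
cv2.imwrite("pics/top.png",a["color"]);cv2.imwrite("pics/scene.png",b["color"])
np.savez("/tmp/top.npz",**a);np.savez("/tmp/scene.npz",**b)
print(a["camera_matrix"],a["view"]);s,p,M=state();print(s);print(M)
E
```

```text
[[468.78170065   0.         259.23703798]
 [  0.         468.78170065 192.23886504]
 [  0.           0.           1.        ]] [[ 0.00881659 -0.99975704  0.020202    0.01777203]
 [-0.98861006 -0.01175014 -0.15004025  0.57983727]
 [ 0.15024117 -0.01864905 -0.98847347  1.15776712]
 [ 0.          0.          0.          1.        ]]
{'clock': 0.1, 'joint_pos': array([-1.42659770e+00,  3.13923348e-01,  4.51041069e-02,  1.30357570e+00,
       -1.29890637e-05,  1.43122421e+00]), 'qvel': array([-1.83397139e-04, -2.10809324e-03,  2.27336703e-03,  1.43616550e-03,
       -2.68918291e-03,  2.39103727e-05]), 'tau': array([ 3.94123985e-03, -4.81724203e+01,  2.99245369e+01,  1.26667757e-02,
       -6.58216163e-05,  4.65390031e-06]), 'tcp_pos': array([ 0.16092572, -0.55156403,  0.23050384]), 'orientation': array([-7.99290402e-04,  9.89950829e-01,  1.41409749e-01, -8.34351433e-06]), 'wrist_force': array([ 0.00930663,  0.76050912, -0.79217386]), 'ft_torque': array([-0.0269144 ,  0.01591882, -0.00126666]), 'grip_force': 0.0, 'finger_gap': 0.08537684628588013}
[[ 9.60006566e-01  2.79977383e-01 -2.42574248e-04]
 [ 2.79977410e-01 -9.60005288e-01  1.58015668e-03]
 [ 2.09535572e-04 -1.58487610e-03 -9.99998722e-01]]
```

View pics/top.png

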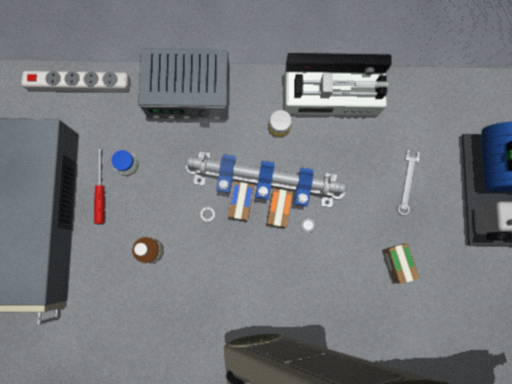

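View pics/scene.png

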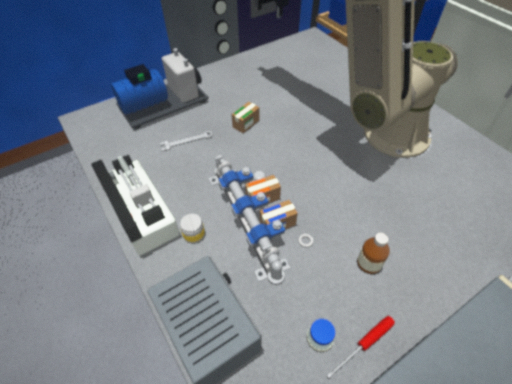

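The top view shows the blue carton at (241,200), orange at (281,208) and green at (403,263). The bolt heads are at about (223,184), (263,191) and (303,198), and the bottle is at the left. The scene view agrees.

```bash
python3 - <<'E'
from h import *
c=dict(np.load("/tmp/top.npz"));P=cloud(c);hsv=cv2.cvtColor(c["color"],cv2.COLOR_BGR2HSV)
for n,(u,v) in dict(a=(241,200),b=(281,208),base=(403,263)).items():
    m=(np.abs(P[...,2]-.06)<.006)
    box=np.zeros(m.shape,bool);box[v-28:v+28,u-24:u+24]=1
    l,lab=cv2.connectedComponents(((m&box)*255).astype(np.uint8),connectivity=4)
    q=P[lab==lab[v,u]];
    r=cv2.minAreaRect((q[:,:2]*1000).astype(np.float32));print(n,len(q),np.round(q.mean(0),4),r)
# tube axis/caps: bolts
for n,(u,v) in dict(l=(223,184),m=(263,191),r=(303,198)).items():
    w=P[v-6:v+7,u-6:u+7];k=(w[...,2]>.083)&(w[...,2]<.095)&(hsv[v-6:v+7,u-6:u+7,1]<90)
    print(n,k.sum(),np.round(w[k].mean(0),4))
# tube ends (tops ~75.5mm)
for u,v in [(205,163),(245,171),(285,180),(322,186),(223,184)]:
    print(u,v,np.round(P[v-4:v+5,u,:],3)[:, :].tolist()[::2])
for n,(lo,hi) in dict(blue=((100,150,60),(125,255,255)),).items():
    m=cv2.inRange(hsv,lo,hi)>0; m&=(P[...,2]>.078)&(P[...,2]<.095)
    l,lab,st,ce=cv2.connectedComponentsWithStats(m.astype(np.uint8))
    for i in range(1,l):
        if st[i,4]>40: print(n,st[i],ce[i],np.round(P[lab==i].mean(0),4))
E
```

```text
a 691 [0.5556 0.0709 0.0587] ((556.1380004882812, 70.68795776367188), (49.93121337890625, 90.71208190917969), 80.63296508789062)
b 693 [ 0.539  -0.0284  0.0587] ((538.9010009765625, -28.548954010009766), (50.030181884765625, 90.84849548339844), 80.24397277832031)
base 743 [ 0.4027 -0.3365  0.059 ] ((402.8768615722656, -336.988525390625), (90.10620880126953, 51.62852478027344), 16.357500076293945)
l 42 [0.593  0.1138 0.0875]
m 41 [0.5769 0.0152 0.0872]
r 41 [ 0.5611 -0.0836  0.0879]
205 163 [[0.656, 0.161, 0.082], [0.651, 0.161, 0.084], [0.647, 0.161, 0.079], [0.642, 0.161, 0.079], [0.637, 0.161, 0.078]]
245 171 [[0.64, 0.061, 0.07], [0.634, 0.061, 0.074], [0.629, 0.061, 0.074], [0.624, 0.061, 0.07], [0.619, 0.061, 0.068]]
285 180 [[0.617, -0.04, 0.074], [0.612, -0.04, 0.076], [0.607, -0.04, 0.072], [0.603, -0.041, 0.064], [0.603, -0.043, 0.036]]
322 186 [[0.603, -0.134, 0.071], [0.597, -0.133, 0.076], [0.593, -0.134, 0.07], [0.589, -0.134, 0.065], [0.585, -0.135, 0.06]]
223 184 [[0.604, 0.115, 0.077], [0.598, 0.115, 0.086], [0.592, 0.114, 0.089], [0.587, 0.114, 0.088], [0.583, 0.114, 0.082]]
blue [259 165  14  17 153] [265.63398693 173.32026144] [0.6214 0.009  0.0835]
blue [298 173  14  16 163] [304.97546012 180.39877301] [ 0.6047 -0.0892  0.0835]
```

```bash
python3 - <<'E'
import cv2
a=cv2.imread("pics/top.png")[130:300,170:440];cv2.imwrite("pics/crop.png",cv2.resize(a,None,fx=2.9,fy=2.9,interpolation=cv2.INTER_CUBIC))
E
```

```text
(no output)
```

View pics/crop.png

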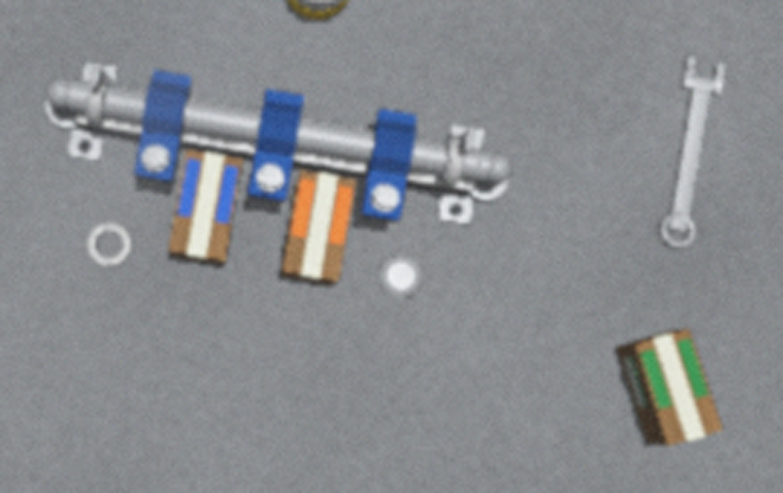

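```bash
cat >> h.py <<'E'
def go(x,y,z,yaw):
    "shift (mm, tool axes) and turn to a tool-down pose with tool x at yaw"
    s,p,M=state();c,n=np.cos(yaw),np.sin(yaw)
    T=np.array([[c,n,0],[n,-c,0],[0,0,-1.]])
    d=M.T@(np.array([x,y,z])-p)*1000;t=R.from_matrix(M.T@T).as_rotvec()
    print("xyz",np.round(d,1),"turn",np.round(t,4),"len",round(float(np.linalg.norm(d)),1))
yl=-0.162
ux=np.array([np.cos(yl),np.sin(yl)]);uy=np.array([-ux[1],ux[0]])
A=np.array([.556,.0708]);B=np.array([.539,-.0285]);BASE=np.array([.4028,-.3368]);yb=.2855
ub=np.array([np.cos(yb),np.sin(yb)])
E
python3 -c "
from h import *
go(*(B-.015*ux),.16,yl);go(*(B-.015*ux),.022,yl)"
```

```text
xyz [ 495.9 -402.6   71.2] turn [-1.600e-03  1.000e-04  4.458e-01] len 642.7
xyz [ 495.8 -402.4  209.2] turn [-1.600e-03  1.000e-04  4.458e-01] len 672.0
```

{"api": "apply_moves", "payload": {
  "rows": [
    {"xyz": [40, -30, 0], "turn": [0, 0, 0.08], "grip": 1},
    {"xyz": [496, -402, 71], "turn": [0, 0, 0.446], "grip": 1},
    {"xyz": [496, -402, 71], "turn": [0, 0, 0.446], "grip": 1},
    {"xyz": [496, -402, 71], "turn": [0, 0, 0.446], "grip": 1},
    {"xyz": [496, -402, 71], "turn": [0, 0, 0.446], "grip": 1},
    {"xyz": [496, -402, 71], "turn": [0, 0, 0.446], "grip": 1},
    {"xyz": [496, -402, 71], "turn": [0, 0, 0.446], "grip": 1},
    {"xyz": [496, -402, 71], "turn": [0, 0, 0.446], "grip": 1},
    {"xyz": [496, -402, 71], "turn": [0, 0, 0.446], "grip": 1},
    {"xyz": [496, -402, 71], "turn": [0, 0, 0.446], "grip": 1},
    {"xyz": [496, -402, 71], "turn": [0, 0, 0.446], "grip": 1},
    {"xyz": [496, -402, 71], "turn": [0, 0, 0.446], "grip": 1}
  ],
  "force": 40
}}

```text
clock: 1.1
tcp_pos: [0.4436, -0.1435, 0.177]
orientation: [0.0, 0.997, -0.081, -0.0]
wrist_force: [-0.1, -1.6, -0.1]
finger_gap: 0.0852
grip_force: 0.0
```

```bash
python3 -c "
from h import *
print(state()[:2])
go(*(B-.015*ux),.16,yl)"
```

```text
({'clock': 1.1, 'joint_pos': array([-4.85282778e-01,  1.29563874e-01, -3.24452078e-01,  1.11686889e+00,
       -1.34761889e-04,  2.81864307e+00]), 'qvel': array([ 1.08663456,  0.27632098,  0.17170469, -0.11627655, -0.00298711,
        1.07784936]), 'tau': array([ -4.40628782, -39.04718757,  26.88145816,   0.7638411 ,
         0.07858302,  -1.12230856]), 'tcp_pos': array([ 0.44361429, -0.1435409 ,  0.17702368]), 'orientation': array([ 4.45517882e-05,  9.96707797e-01, -8.10775011e-02, -6.71855747e-05]), 'wrist_force': array([-0.07066385, -1.62783593, -0.10976605]), 'ft_torque': array([-0.01628903, -0.06058758, -0.03727206]), 'grip_force': 0.0, 'finger_gap': 0.08518710973307084}, array([ 0.44361429, -0.1435409 ,  0.17702368]))
xyz [  60.5 -128.9   17. ] turn [ 0.0001  0.0001 -0.0003] len 143.5
```

{"api": "apply_moves", "payload": {
  "rows": [
    {"xyz": [0, 0, 0], "turn": [0, 0, -0.06], "grip": 1},
    {"xyz": [0, 0, 0], "turn": [0, 0, -1.5], "grip": 1},
    {"xyz": [0, 0, 0], "turn": [0, 0, -1.5], "grip": 1},
    {"xyz": [0, 0, 0], "turn": [0, 0, -1.5], "grip": 1},
    {"xyz": [0, 0, 0], "turn": [0, 0, -1.5], "grip": 1},
    {"xyz": [0, 0, 0], "turn": [0, 0, -1.5], "grip": 1},
    {"xyz": [0, 0, 0], "turn": [0, 0, -1.5], "grip": 1},
    {"xyz": [0, 0, 0], "turn": [0, 0, -1.5], "grip": 1},
    {"xyz": [0, 0, 0], "turn": [0, 0, -1.5], "grip": 1},
    {"xyz": [0, 0, 0], "turn": [0, 0, -1.5], "grip": 1},
    {"xyz": [0, 0, 0], "turn": [0, 0, -1.5], "grip": 1},
    {"xyz": [0, 0, 0], "turn": [0, 0, -1.5], "grip": 1}
  ]
}}

```text
clock: 2.1
tcp_pos: [0.4428, -0.1454, 0.177]
orientation: [-0.0, 0.802, 0.597, -0.0]
wrist_force: [-0.3, 0.0, 1.1]
finger_gap: 0.0854
grip_force: 0.0
```

```bash
sed -i 's/yl=-0.162/yl=-0.162/; s/c,n=np.cos(yaw),np.sin(yaw)$/yaw+=np.pi;c,n=np.cos(yaw),np.sin(yaw)/' h.py; grep -n "yaw+=" h.py; python3 -c "
from h import *
print(state()[0]['qvel'])
go(*(B-.015*ux),.16,yl)"
```

```text
14:    s,p,M=state();yaw+=np.pi;c,n=np.cos(yaw),np.sin(yaw)
[ 9.37656523e-04  1.41556369e-03 -5.77572890e-04 -1.38966915e-03
 -4.77024203e-04 -1.48764983e+00]
xyz [137.7  43.7  17. ] turn [-5.0000e-04 -8.0000e-04 -1.7006e+00] len 145.5
```

{"api": "apply_moves", "payload": {
  "rows": [
    {"xyz": [138, 44, 10], "turn": [0, 0, -1.6], "grip": 1},
    {"xyz": [138, 44, 10], "turn": [0, 0, -1.6], "grip": 1},
    {"xyz": [138, 44, 10], "turn": [0, 0, -1.6], "grip": 1},
    {"xyz": [138, 44, 10], "turn": [0, 0, -1.6], "grip": 1},
    {"xyz": [138, 44, 10], "turn": [0, 0, -1.6], "grip": 1},
    {"xyz": [138, 44, 10], "turn": [0, 0, -1.6], "grip": 1},
    {"xyz": [138, 44, 10], "turn": [0, 0, -1.6], "grip": 1},
    {"xyz": [138, 44, 10], "turn": [0, 0, -1.6], "grip": 1},
    {"xyz": [138, 44, 10], "turn": [0, 0, -1.6], "grip": 1},
    {"xyz": [138, 44, 10], "turn": [0, 0, -1.6], "grip": 1},
    {"xyz": [138, 44, 10], "turn": [0, 0, -1.6], "grip": 1},
    {"xyz": [138, 44, 10], "turn": [0, 0, -1.6], "grip": 1}
  ]
}}

```text
clock: 3.1
tcp_pos: [0.5253, -0.0265, 0.1669]
orientation: [-0.001, 0.18, 0.984, -0.0]
wrist_force: [-0.6, -0.2, -0.2]
finger_gap: 0.0857
grip_force: 0.0
```

{"api": "apply_moves", "payload": {
  "rows": [
    {"xyz": [0, 0, 0], "turn": [0, 0, -0.1], "grip": 1},
    {"xyz": [0, 0, 0], "turn": [0, 0, -0.15], "grip": 1},
    {"xyz": [0, 0, 0], "turn": [0, 0, -0.15], "grip": 1},
    {"xyz": [0, 0, 0], "turn": [0, 0, -0.15], "grip": 1}
  ]
}}

```text
clock: 3.43
tcp_pos: [0.5254, -0.0265, 0.167]
orientation: [-0.0, 0.11, 0.994, -0.0]
wrist_force: [0.2, -0.9, -0.9]
finger_gap: 0.0854
grip_force: 0.0
```

```bash
python3 -c "
from h import *
go(*(B-.015*ux),.022,yl)
c=imaging.read_camera('wrist');cv2.imwrite('pics/w1.png',c['color'])
P=cloud(c);m=(np.abs(P[...,2]-.06)<.005)&(np.linalg.norm(P[...,:2]-B,axis=-1)<.065)
l,lab,st,ce=cv2.connectedComponentsWithStats(m.astype(np.uint8))
for i in range(1,l):
  if st[i,4]>500: print(st[i],cv2.minAreaRect((P[lab==i][:,:2]*1000).astype(np.float32)))"
```

```text
xyz [  1.2   0.2 145. ] turn [-0.0001 -0.0007 -0.0584] len 145.1
[ 226  157   59   96 5172] ((539.19775390625, -28.350109100341797), (50.13737869262695, 91.41511535644531), 80.1897201538086)
```

View pics/w1.png

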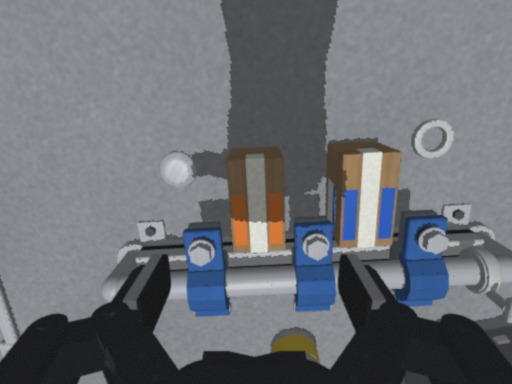

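The wrist view shows the orange carton at (257,200), between the bolts at (202,252) and (316,247). It agrees with the top view to within 0.5 mm, so I'll descend and grip.

{"api": "apply_moves", "payload": {
  "rows": [
    {"xyz": [1, 0, 35], "turn": [0, 0, -0.05], "grip": 1},
    {"xyz": [1, 0, 65], "turn": [0, 0, -0.05], "grip": 1},
    {"xyz": [1, 0, 95], "turn": [0, 0, -0.05], "grip": 1},
    {"xyz": [1, 0, 120], "turn": [0, 0, -0.05], "grip": 1},
    {"xyz": [1, 0, 135], "turn": [0, 0, -0.05], "grip": 1},
    {"xyz": [1, 0, 143], "turn": [0, 0, -0.05], "grip": 1},
    {"xyz": [1, 0, 143], "turn": [0, 0, -0.05], "grip": 1}
  ]
}}

```text
clock: 4.07
tcp_pos: [0.5232, -0.0261, 0.0226]
orientation: [-0.002, 0.085, 0.996, 0.0]
wrist_force: [-0.3, -0.2, -0.1]
finger_gap: 0.085
grip_force: 0.0
```

{"api": "apply_moves", "payload": {
  "rows": [
    {"xyz": [0, 0, 0], "turn": [0, 0, 0], "grip": 0.5},
    {"xyz": [0, 0, 0], "turn": [0, 0, 0], "grip": 0.5},
    {"xyz": [0, 0, 0], "turn": [0, 0, 0], "grip": 0.4},
    {"xyz": [0, 0, 0], "turn": [0, 0, 0], "grip": 0.4},
    {"xyz": [0, 0, 0], "turn": [0, 0, 0], "grip": 0.4},
    {"xyz": [0, 0, 0], "turn": [0, 0, 0], "grip": 0.4},
    {"xyz": [0, 0, 0], "turn": [0, 0, 0], "grip": 0.4}
  ]
}}

```text
clock: 4.65
tcp_pos: [0.5261, -0.0266, 0.026]
orientation: [0.002, 0.084, 0.996, -0.0]
wrist_force: [0.3, 0.7, 6.6]
finger_gap: 0.0496
grip_force: 43.2
```

```bash
python3 -c "
from h import *
go(*(B-.015*ux),.022,yl)
print(state()[1])"
```

```text
xyz [2.  0.1 4. ] turn [ 0.0001  0.0033 -0.0068] len 4.5
[ 0.5261437  -0.02656027  0.02598238]
```

{"api": "apply_moves", "payload": {
  "rows": [
    {"xyz": [0, 0, -8], "turn": [0, 0, 0], "grip": 0.4},
    {"xyz": [0, 0, -20], "turn": [0, 0, 0], "grip": 0.4},
    {"xyz": [0, 0, -40], "turn": [0, 0, 0], "grip": 0.4},
    {"xyz": [0, 0, -60], "turn": [0, 0, 0], "grip": 0.4},
    {"xyz": [0, 0, -85], "turn": [0, 0, 0], "grip": 0.4},
    {"xyz": [0, 0, -105], "turn": [0, 0, 0], "grip": 0.4},
    {"xyz": [0, 0, -120], "turn": [0, 0, 0], "grip": 0.4},
    {"xyz": [0, 0, -125], "turn": [0, 0, 0], "grip": 0.4},
    {"xyz": [0, 0, -125], "turn": [0, 0, 0], "grip": 0.4}
  ]
}}

```text
clock: 5.4
tcp_pos: [0.5256, -0.0266, 0.151]
orientation: [0.001, 0.084, 0.996, -0.0]
wrist_force: [0.6, 0.7, -1.5]
finger_gap: 0.0495
grip_force: 42.4
```

```bash
python3 -c "
from h import *
s=state();print(s[1],s[0]['finger_gap'],s[0]['wrist_force'])
go(*(BASE-.014*ub),.14,yb)
c=imaging.read_camera('wrist');cv2.imwrite('pics/w2.png',c['color']);P=cloud(c)
np.savez('/tmp/w2.npz',**c)
hh=P[P[...,2]>.1];print(len(hh),np.round(np.percentile(hh,[5,50,95],axis=0),3))
"
```

```text
[ 0.5255606  -0.02658447  0.15104982] 0.04945017363129276 [ 0.58292957  0.68283863 -1.50544686]
xyz [  81.5 -332.6   10.9] turn [-0.001   0.0029 -0.4544] len 342.6
47554 [[ 0.493 -0.079  0.164]
 [ 0.513 -0.025  0.207]
 [ 0.544  0.026  0.236]]
```

View pics/w2.png

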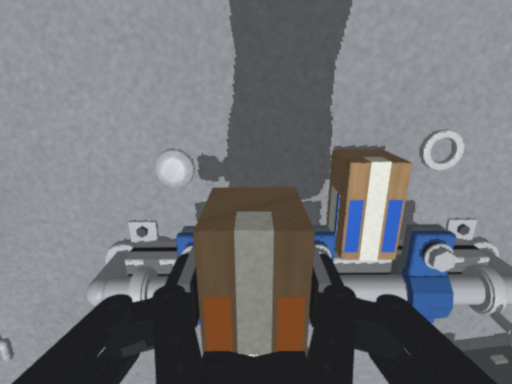

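The orange carton is held level and sits centred in the image at (255,270). I'll carry it over to the green carton.

{"api": "apply_moves", "payload": {
  "rows": [
    {"xyz": [4, -16, 0], "turn": [0, 0, -0.02], "grip": 0.4},
    {"xyz": [11, -45, 0], "turn": [0, 0, -0.06], "grip": 0.4},
    {"xyz": [19, -80, 0], "turn": [0, 0, -0.1], "grip": 0.4},
    {"xyz": [28, -115, 0], "turn": [0, 0, -0.15], "grip": 0.4},
    {"xyz": [36, -150, 0], "turn": [0, 0, -0.2], "grip": 0.4},
    {"xyz": [45, -185, 0], "turn": [0, 0, -0.25], "grip": 0.4},
    {"xyz": [53, -220, 0], "turn": [0, 0, -0.3], "grip": 0.4},
    {"xyz": [62, -255, 0], "turn": [0, 0, -0.35], "grip": 0.4},
    {"xyz": [70, -288, 0], "turn": [0, 0, -0.4], "grip": 0.4},
    {"xyz": [76, -313, 0], "turn": [0, 0, -0.44], "grip": 0.4},
    {"xyz": [80, -328, 0], "turn": [0, 0, -0.454], "grip": 0.4},
    {"xyz": [82, -333, 0], "turn": [0, 0, -0.454], "grip": 0.4}
  ]
}}

```text
clock: 6.45
tcp_pos: [0.3862, -0.3426, 0.1477]
orientation: [-0.001, -0.141, 0.99, 0.001]
wrist_force: [0.6, 0.1, -1.6]
finger_gap: 0.0495
grip_force: 42.2
```

```bash
python3 -c "
from h import *
go(*(BASE-.0135*ub),.087,yb)
print(state()[1])
c=imaging.read_camera('wrist');P=cloud(c)
hh=P[(P[...,2]>.17)&(P[...,2]<.195)];
for n,z in (('held top',.185),('base',.06)):
  m=(np.abs(P[...,2]-z)<.006)&(np.linalg.norm(P[...,:2]-BASE,axis=-1)<.07)
  print(n,m.sum(),np.round(P[m].mean(0),4),cv2.minAreaRect((P[m][:,:2]*1000).astype(np.float32)))
"
```

```text
xyz [-4.1  0.8 60.7] turn [ 0.0017 -0.0015 -0.0033] len 60.8
[ 0.38621001 -0.34255882  0.14770526]
held top 15437 [ 0.3828 -0.3446  0.1821] ((386.9365539550781, -343.3938903808594), (67.40725708007812, 77.06412506103516), 15.724418640136719)
base 1211 [ 0.3663 -0.3485  0.0598] ((366.80755615234375, -348.0395812988281), (15.91282844543457, 50.00918960571289), 16.413219451904297)
```

{"api": "apply_moves", "payload": {
  "rows": [
    {"xyz": [-4, 1, 15], "turn": [0, 0, 0], "grip": 0.4},
    {"xyz": [-4, 1, 32], "turn": [0, 0, 0], "grip": 0.4},
    {"xyz": [-4, 1, 45], "turn": [0, 0, 0], "grip": 0.4},
    {"xyz": [-4, 1, 53], "turn": [0, 0, 0], "grip": 0.4},
    {"xyz": [-4, 1, 58], "turn": [0, 0, 0], "grip": 0.4},
    {"xyz": [-4, 1, 60], "turn": [0, 0, 0], "grip": 0.4},
    {"xyz": [-4, 1, 61], "turn": [0, 0, 0], "grip": 0.4},
    {"xyz": [-4, 1, 61], "turn": [0, 0, 0], "grip": 0.4}
  ]
}}

```text
clock: 7.17
tcp_pos: [0.3918, -0.3388, 0.0887]
orientation: [0.0, -0.142, 0.99, -0.0]
wrist_force: [-0.7, 0.6, -1.1]
finger_gap: 0.0496
grip_force: 42.4
```

```bash
python3 -c "
from h import *
go(*(BASE-.0135*ub),.086,yb)
print(state()[1])"
```

```text
xyz [ 2.4 -1.2  2.7] turn [-0.0006  0.0002 -0.    ] len 3.8
[ 0.3918206  -0.33875264  0.0887175 ]
```

{"api": "apply_moves", "payload": {
  "rows": [
    {"xyz": [2, -1, 1], "turn": [0, 0, 0], "grip": 0.4},
    {"xyz": [2, -1, 2], "turn": [0, 0, 0], "grip": 0.4},
    {"xyz": [2, -1, 3], "turn": [0, 0, 0], "grip": 0.4},
    {"xyz": [2, -1, 3], "turn": [0, 0, 0], "grip": 0.4}
  ]
}}

```text
clock: 7.5
tcp_pos: [0.39, -0.3408, 0.0861]
orientation: [0.0, -0.142, 0.99, -0.001]
wrist_force: [-1.8, -0.2, 2.0]
finger_gap: 0.0492
grip_force: 42.7
```

{"api": "apply_moves", "payload": {
  "rows": [
    {"xyz": [0, 0, 0], "turn": [0, 0, 0], "grip": 0.7},
    {"xyz": [0, 0, 0], "turn": [0, 0, 0], "grip": 1},
    {"xyz": [0, 0, 0], "turn": [0, 0, 0], "grip": 1},
    {"xyz": [0, 0, 0], "turn": [0, 0, 0], "grip": 1},
    {"xyz": [0, 0, -20], "turn": [0, 0, 0], "grip": 1},
    {"xyz": [0, 0, -55], "turn": [0, 0, 0], "grip": 1},
    {"xyz": [0, 0, -95], "turn": [0, 0, 0], "grip": 1},
    {"xyz": [0, 0, -110], "turn": [0, 0, 0], "grip": 1},
    {"xyz": [0, 0, -110], "turn": [0, 0, 0], "grip": 1}
  ]
}}

```text
clock: 8.25
tcp_pos: [0.3918, -0.3424, 0.2002]
orientation: [0.002, -0.142, 0.99, -0.004]
wrist_force: [0.7, -0.1, 0.5]
finger_gap: 0.0854
grip_force: 0.0
```

```bash
python3 -c "
from h import *
print(state()[1])
go(*(A-.0145*ux),.16,yl)
c=imaging.read_camera('wrist');P=cloud(c)
m=(np.abs(P[...,2]-.12)<.006)&(np.linalg.norm(P[...,:2]-BASE,axis=-1)<.07)
l,lab,st,ce=cv2.connectedComponentsWithStats(m.astype(np.uint8))
for i in range(1,l):
  if st[i,4]>300: q=P[lab==i];print(st[i],np.round(q.mean(0),4),cv2.minAreaRect((q[:,:2]*1000).astype(np.float32)))
c=imaging.read_camera('top');P=cloud(c)
m=(np.abs(P[...,2]-.12)<.006)&(np.linalg.norm(P[...,:2]-BASE,axis=-1)<.07);print(m.sum(),P[m].mean(0))
"
```

```text
[ 0.39175839 -0.34242435  0.20016048]
xyz [-260.7  356.9   38.3] turn [-0.0069  0.0052  0.4473] len 443.6
[ 225  162   65  104 6307] [ 0.3989 -0.3393  0.12  ] ((402.41217041015625, -338.20794677734375), (91.22954559326172, 50.07206344604492), 16.53305435180664)
528 [ 0.41767566 -0.33275028  0.1189482 ]
```

Orange is placed within 1.5 mm of the base. Next is the blue carton.

{"api": "apply_moves", "payload": {
  "rows": [
    {"xyz": [-12, 16, 0], "turn": [0, 0, 0.05], "grip": 1},
    {"xyz": [-261, 357, 38], "turn": [0, 0, 0.445], "grip": 1},
    {"xyz": [-261, 357, 38], "turn": [0, 0, 0.445], "grip": 1},
    {"xyz": [-261, 357, 38], "turn": [0, 0, 0.445], "grip": 1},
    {"xyz": [-261, 357, 38], "turn": [0, 0, 0.445], "grip": 1},
    {"xyz": [-261, 357, 38], "turn": [0, 0, 0.445], "grip": 1},
    {"xyz": [-261, 357, 38], "turn": [0, 0, 0.445], "grip": 1},
    {"xyz": [-261, 357, 38], "turn": [0, 0, 0.445], "grip": 1},
    {"xyz": [-261, 357, 38], "turn": [0, 0, 0.445], "grip": 1},
    {"xyz": [-261, 357, 38], "turn": [0, 0, 0.445], "grip": 1},
    {"xyz": [-261, 357, 38], "turn": [0, 0, 0.445], "grip": 1},
    {"xyz": [-261, 357, 38], "turn": [0, 0, 0.445], "grip": 1}
  ]
}}

```text
clock: 9.35
tcp_pos: [0.5392, 0.0799, 0.1547]
orientation: [-0.002, 0.078, 0.997, 0.0]
wrist_force: [-0.4, 0.1, 0.5]
finger_gap: 0.0856
grip_force: 0.0
```

{"api": "apply_moves", "payload": {
  "rows": [
    {"xyz": [0, 0, 0], "turn": [0, 0, 0], "grip": 1},
    {"xyz": [0, 0, 0], "turn": [0, 0, 0], "grip": 1}
  ]
}}

```text
clock: 9.52
tcp_pos: [0.5385, 0.0768, 0.1551]
orientation: [-0.002, 0.078, 0.997, -0.0]
wrist_force: [-0.2, -1.1, 0.1]
finger_gap: 0.0856
grip_force: 0.0
```

```bash
python3 -c "
from h import *
print(state()[1])
c=imaging.read_camera('wrist');P=cloud(c)
m=(np.abs(P[...,2]-.06)<.005)&(np.linalg.norm(P[...,:2]-A,axis=-1)<.065)
l,lab,st,ce=cv2.connectedComponentsWithStats(m.astype(np.uint8))
for i in range(1,l):
  if st[i,4]>500: print(st[i],cv2.minAreaRect((P[lab==i][:,:2]*1000).astype(np.float32)))
go(*(A-.015*ux),.022,yl)
"
```

```text
[0.5385259  0.07680453 0.15513327]
[ 222  166   61   98 5519] ((556.0069580078125, 71.0069580078125), (50.08966064453125, 91.02359008789062), 80.64893341064453)
xyz [ -3.4  -2.  133.6] turn [-0.0011 -0.0033  0.0032] len 133.7
```

{"api": "apply_moves", "payload": {
  "rows": [
    {"xyz": [-1, -1, 15], "turn": [0, -0.003, 0], "grip": 1},
    {"xyz": [-3, -2, 45], "turn": [0, -0.003, 0], "grip": 1},
    {"xyz": [-3, -2, 75], "turn": [0, -0.003, 0], "grip": 1},
    {"xyz": [-3, -2, 105], "turn": [0, -0.003, 0], "grip": 1},
    {"xyz": [-3, -2, 122], "turn": [0, -0.003, 0], "grip": 1},
    {"xyz": [-3, -2, 132], "turn": [0, -0.003, 0], "grip": 1},
    {"xyz": [-3, -2, 132], "turn": [0, -0.003, 0], "grip": 1},
    {"xyz": [-3, -2, 132], "turn": [0, -0.003, 0], "grip": 0.5},
    {"xyz": [-3, -2, 132], "turn": [0, -0.003, 0], "grip": 0.4},
    {"xyz": [-3, -2, 132], "turn": [0, -0.003, 0], "grip": 0.4},
    {"xyz": [-3, -2, 132], "turn": [0, -0.003, 0], "grip": 0.4},
    {"xyz": [-3, -2, 132], "turn": [0, -0.003, 0], "grip": 0.4}
  ]
}}

```text
clock: 10.57
tcp_pos: [0.5441, 0.0732, 0.0272]
orientation: [0.003, 0.08, 0.997, -0.0]
wrist_force: [0.5, -0.4, 6.2]
finger_gap: 0.0493
grip_force: 43.5
```

{"api": "apply_moves", "payload": {
  "rows": [
    {"xyz": [0, 0, 0], "turn": [0, 0, 0], "grip": 0.4},
    {"xyz": [0, 0, 0], "turn": [0, 0, 0], "grip": 0.4}
  ]
}}

```text
clock: 10.73
tcp_pos: [0.5441, 0.0732, 0.0272]
orientation: [0.003, 0.08, 0.997, -0.0]
wrist_force: [-0.9, -0.6, 6.3]
finger_gap: 0.0496
grip_force: 43.5
```

{"api": "apply_moves", "payload": {
  "rows": [
    {"xyz": [0, 0, -8], "turn": [0, 0, 0], "grip": 0.4},
    {"xyz": [0, 0, -20], "turn": [0, 0, 0], "grip": 0.4},
    {"xyz": [0, 0, -40], "turn": [0, 0, 0], "grip": 0.4},
    {"xyz": [0, 0, -65], "turn": [0, 0, 0], "grip": 0.4},
    {"xyz": [0, 0, -95], "turn": [0, 0, 0], "grip": 0.4},
    {"xyz": [0, 0, -125], "turn": [0, 0, 0], "grip": 0.4},
    {"xyz": [0, 0, -150], "turn": [0, 0, 0], "grip": 0.4},
    {"xyz": [0, 0, -165], "turn": [0, 0, 0], "grip": 0.4},
    {"xyz": [0, 0, -170], "turn": [0, 0, 0], "grip": 0.4},
    {"xyz": [0, 0, -170], "turn": [0, 0, 0], "grip": 0.4},
    {"xyz": [0, 0, -170], "turn": [0, 0, 0], "grip": 0.4}
  ]
}}

```text
clock: 11.65
tcp_pos: [0.5415, 0.0734, 0.1947]
orientation: [0.001, 0.08, 0.997, -0.0]
wrist_force: [0.1, 0.3, -1.2]
finger_gap: 0.0496
grip_force: 42.6
```

```bash
python3 -c "
from h import *
print(state()[1])
D=np.array([.4026,-.3376])-.0121*ub
go(*D,.19,yb)
"
```

```text
[0.54147316 0.07341819 0.19473359]
xyz [  82.7 -433.1    4.7] turn [-0.0007  0.002  -0.4452] len 440.9
```

{"api": "apply_moves", "payload": {
  "rows": [
    {"xyz": [3, -15, 0], "turn": [0, 0, -0.02], "grip": 0.4},
    {"xyz": [9, -45, 0], "turn": [0, 0, -0.05], "grip": 0.4},
    {"xyz": [16, -82, 0], "turn": [0, 0, -0.09], "grip": 0.4},
    {"xyz": [23, -121, 0], "turn": [0, 0, -0.13], "grip": 0.4},
    {"xyz": [31, -160, 0], "turn": [0, 0, -0.17], "grip": 0.4},
    {"xyz": [38, -199, 0], "turn": [0, 0, -0.21], "grip": 0.4},
    {"xyz": [45, -238, 0], "turn": [0, 0, -0.25], "grip": 0.4},
    {"xyz": [53, -277, 0], "turn": [0, 0, -0.29], "grip": 0.4},
    {"xyz": [60, -316, 0], "turn": [0, 0, -0.33], "grip": 0.4},
    {"xyz": [68, -355, 0], "turn": [0, 0, -0.37], "grip": 0.4},
    {"xyz": [74, -388, 0], "turn": [0, 0, -0.4], "grip": 0.4},
    {"xyz": [78, -410, 0], "turn": [0, 0, -0.43], "grip": 0.4}
  ]
}}

```text
clock: 12.65
tcp_pos: [0.3976, -0.3212, 0.1931]
orientation: [0.0, -0.134, 0.991, 0.0]
wrist_force: [0.2, 1.2, -2.1]
finger_gap: 0.0494
grip_force: 42.4
```

{"api": "apply_moves", "payload": {
  "rows": [
    {"xyz": [2, -8, 0], "turn": [0, 0, -0.01], "grip": 0.4},
    {"xyz": [2, -8, 0], "turn": [0, 0, -0.01], "grip": 0.4},
    {"xyz": [2, -8, 0], "turn": [0, 0, -0.01], "grip": 0.4}
  ]
}}

```text
clock: 12.9
tcp_pos: [0.3995, -0.3263, 0.1938]
orientation: [0.001, -0.139, 0.99, 0.001]
wrist_force: [1.2, 0.0, -1.7]
finger_gap: 0.0492
grip_force: 42.4
```

```bash
python3 -c "
from h import *
print(state()[1])
D=np.array([.4026,-.3376])-.0121*ub
go(*D,.147,yb)
"
```

```text
[ 0.39947783 -0.32634406  0.19376719]
xyz [ 12.3 -11.8  46.7] turn [ 0.0017  0.0018 -0.0065] len 49.7
```

{"api": "apply_moves", "payload": {
  "rows": [
    {"xyz": [6, -6, 5], "turn": [0, 0, -0.006], "grip": 0.4},
    {"xyz": [12, -12, 12], "turn": [0, 0, -0.006], "grip": 0.4},
    {"xyz": [12, -12, 22], "turn": [0, 0, -0.006], "grip": 0.4},
    {"xyz": [12, -12, 32], "turn": [0, 0, -0.006], "grip": 0.4},
    {"xyz": [12, -12, 38], "turn": [0, 0, -0.006], "grip": 0.4},
    {"xyz": [12, -12, 41], "turn": [0, 0, -0.006], "grip": 0.4},
    {"xyz": [12, -12, 41], "turn": [0, 0, -0.006], "grip": 0.4},
    {"xyz": [12, -12, 41], "turn": [0, 0, -0.006], "grip": 0.4}
  ]
}}

```text
clock: 13.57
tcp_pos: [0.3919, -0.3418, 0.154]
orientation: [0.001, -0.143, 0.99, -0.0]
wrist_force: [0.1, -0.2, -2.1]
finger_gap: 0.0495
grip_force: 42.5
```

```bash
python3 -c "
from h import *
print(state()[1])
D=np.array([.4026,-.3376])-.0121*ub
go(*D,.147,yb)
"
```

```text
[ 0.39192889 -0.34184736  0.15402692]
xyz [0.7 1.1 7. ] turn [-0.001   0.0026  0.001 ] len 7.1
```

{"api": "apply_moves", "payload": {
  "rows": [
    {"xyz": [1, 1, 2], "turn": [0, 0, 0], "grip": 0.4},
    {"xyz": [1, 1, 4], "turn": [0, 0, 0], "grip": 0.4},
    {"xyz": [1, 1, 5], "turn": [0, 0, 0], "grip": 0.4},
    {"xyz": [1, 1, 6], "turn": [0, 0, 0], "grip": 0.4},
    {"xyz": [1, 1, 6.5], "turn": [0, 0, 0], "grip": 0.4},
    {"xyz": [1, 1, 7], "turn": [0, 0, 0], "grip": 0.4},
    {"xyz": [1, 1, 7], "turn": [0, 0, 0], "grip": 0.4}
  ]
}}

```text
clock: 14.15
tcp_pos: [0.3907, -0.3415, 0.1474]
orientation: [0.001, -0.143, 0.99, -0.001]
wrist_force: [0.0, -0.1, -0.8]
finger_gap: 0.0494
grip_force: 42.7
```

{"api": "apply_moves", "payload": {
  "rows": [
    {"xyz": [0, 0, 0.7], "turn": [0, 0, 0], "grip": 0.4},
    {"xyz": [0, 0, 1], "turn": [0, 0, 0], "grip": 0.4},
    {"xyz": [0, 0, 1], "turn": [0, 0, 0], "grip": 0.4}
  ]
}}

```text
clock: 14.4
tcp_pos: [0.3907, -0.3416, 0.1472]
orientation: [0.002, -0.143, 0.99, -0.001]
wrist_force: [-3.3, 1.3, 6.3]
finger_gap: 0.0495
grip_force: 43.5
```

Contact. I'll release, rise and check.

{"api": "apply_moves", "payload": {
  "rows": [
    {"xyz": [0, 0, 0], "turn": [0, 0, 0], "grip": 0.7},
    {"xyz": [0, 0, 0], "turn": [0, 0, 0], "grip": 1},
    {"xyz": [0, 0, 0], "turn": [0, 0, 0], "grip": 1},
    {"xyz": [0, 0, 0], "turn": [0, 0, 0], "grip": 1},
    {"xyz": [0, 0, -15], "turn": [0, 0, 0], "grip": 1},
    {"xyz": [0, 0, -45], "turn": [0, 0, 0], "grip": 1},
    {"xyz": [0, 0, -80], "turn": [0, 0, 0], "grip": 1},
    {"xyz": [0, 0, -90], "turn": [0, 0, 0], "grip": 1},
    {"xyz": [0, 0, -90], "turn": [0, 0, 0], "grip": 1}
  ]
}}

```text
clock: 15.15
tcp_pos: [0.3918, -0.343, 0.2396]
orientation: [0.003, -0.143, 0.99, -0.003]
wrist_force: [-0.7, -0.5, -0.3]
finger_gap: 0.0854
grip_force: 0.0
```

```bash
python3 -c "
from h import *
print(state()[1])
c=imaging.read_camera('wrist');P=cloud(c)
m=(np.abs(P[...,2]-.18)<.006)&(np.linalg.norm(P[...,:2]-BASE,axis=-1)<.07)
l,lab,st,ce=cv2.connectedComponentsWithStats(m.astype(np.uint8))
for i in range(1,l):
  if st[i,4]>300: q=P[lab==i];print(st[i],np.round(q.mean(0),4),cv2.minAreaRect((q[:,:2]*1000).astype(np.float32)))
c=imaging.read_camera('scene');cv2.imwrite('pics/s2.png',c['color'][60:250,150:400].repeat(3,0).repeat(3,1))
for k,b in (('l',(.593,.1138)),('m',(.577,.0152)),('r',(.561,-.0836))): go(*b,.12,yl)
"
```

```text
[ 0.39180878 -0.34304347  0.23955895]
[ 221  167   71  113 7391] [ 0.3985 -0.3404  0.18  ] ((402.33782958984375, -339.308837890625), (91.8973617553711, 50.161766052246094), 16.555021286010742)
xyz [-322.5  379.8  116. ] turn [-0.0011  0.0032  0.4482] len 511.6
xyz [-279.3  289.7  116.1] turn [-0.0011  0.0032  0.4482] len 418.8
xyz [-236.1  199.4  116.1] turn [-0.0011  0.0032  0.4482] len 330.1
```

View pics/s2.png

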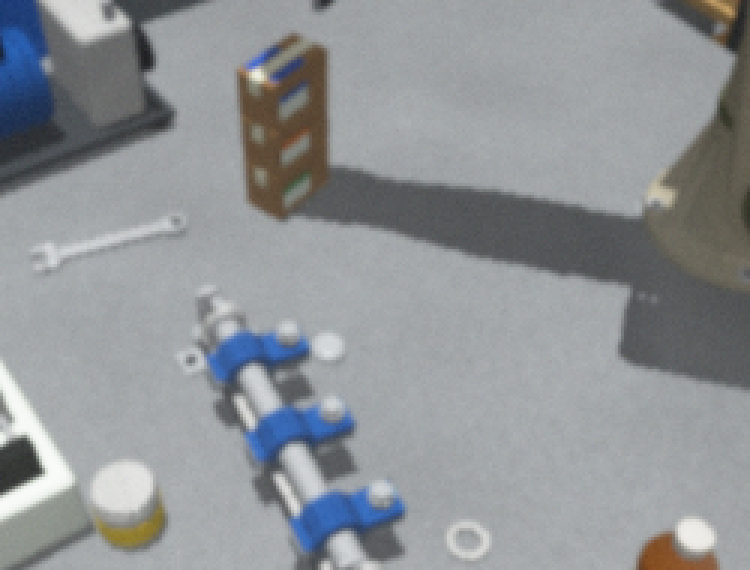

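The column stands square, with its top carton 2.5 mm off base at (285,125) in this crop, and all caps are shut. I'll move on to the right bolt with the fingers shut.

{"api": "apply_moves", "payload": {
  "rows": [
    {"xyz": [-12, 10, 0], "turn": [0, 0, 0.04], "grip": 1},
    {"xyz": [-45, 38, 0], "turn": [0, 0, 0.1], "grip": 1},
    {"xyz": [-75, 63, 0], "turn": [0, 0, 0.2], "grip": 0.8},
    {"xyz": [-105, 89, 10], "turn": [0, 0, 0.3], "grip": 0.5},
    {"xyz": [-135, 114, 25], "turn": [0, 0, 0.4], "grip": 0},
    {"xyz": [-165, 139, 45], "turn": [0, 0, 0.448], "grip": 0},
    {"xyz": [-195, 165, 65], "turn": [0, 0, 0.448], "grip": 0},
    {"xyz": [-220, 186, 85], "turn": [0, 0, 0.448], "grip": 0},
    {"xyz": [-233, 197, 105], "turn": [0, 0, 0.448], "grip": 0},
    {"xyz": [-236, 199, 115], "turn": [0, 0, 0.448], "grip": 0},
    {"xyz": [-236, 199, 115], "turn": [0, 0, 0.448], "grip": 0},
    {"xyz": [-236, 199, 115], "turn": [0, 0, 0.448], "grip": 0}
  ]
}}

```text
clock: 16.25
tcp_pos: [0.5594, -0.0839, 0.1199]
orientation: [-0.0, 0.081, 0.997, 0.0]
wrist_force: [-0.1, -0.1, 0.1]
finger_gap: -0.0002
grip_force: 0.0
```

{"api": "apply_moves", "payload": {
  "rows": [
    {"xyz": [0, 0, 0], "turn": [0, 0, 0], "grip": 0},
    {"xyz": [0, 0, 0], "turn": [0, 0, 0], "grip": 0}
  ]
}}

```text
clock: 16.42
tcp_pos: [0.5611, -0.0853, 0.1226]
orientation: [0.002, 0.082, 0.997, -0.0]
wrist_force: [-0.4, 0.6, -0.8]
finger_gap: -0.0003
grip_force: 0.0
```

```bash
python3 -c "
from h import *
print(state()[1]);go(.561,-.0836,.089,yl)
c=imaging.read_camera('wrist');P=cloud(c);S=cv2.cvtColor(c['color'],cv2.COLOR_BGR2HSV)[...,1]
for n,b in (('l',(.593,.1138)),('m',(.577,.0152)),('r',(.561,-.0836))):
  m=(np.abs(P[...,2]-.089)<.003)&(np.linalg.norm(P[...,:2]-b,axis=-1)<.016)&(S<90);print(n,m.sum(),np.round(P[m].mean(0),4))
"
```

```text
[ 0.56113248 -0.08534598  0.12262457]
xyz [ 0.6  1.7 33.6] turn [-0.0005  0.0047 -0.0017] len 33.7
l 0 [nan nan nan]
m 593 [0.5759 0.0148 0.0888]
r 562 [ 0.56   -0.0832  0.0889]<string>:6: RuntimeWarning: Mean of empty slice.
  ret = um.true_divide(
```

{"api": "apply_moves", "payload": {
  "rows": [
    {"xyz": [1, 2, 12], "turn": [0, 0, 0], "grip": 0},
    {"xyz": [1, 2, 22], "turn": [0, 0, 0], "grip": 0},
    {"xyz": [1, 2, 27], "turn": [0, 0, 0], "grip": 0},
    {"xyz": [1, 2, 30], "turn": [0, 0, 0], "grip": 0},
    {"xyz": [1, 2, 32], "turn": [0, 0, 0], "grip": 0},
    {"xyz": [1, 2, 33], "turn": [0, 0, 0], "grip": 0},
    {"xyz": [1, 2, 33], "turn": [0, 0, 0], "grip": 0}
  ]
}}

```text
clock: 17.05
tcp_pos: [0.5603, -0.082, 0.0891]
orientation: [0.002, 0.081, 0.997, -0.0]
wrist_force: [-0.1, -0.2, 2.5]
finger_gap: -0.0001
grip_force: 0.8
```

{"api": "apply_moves", "payload": {
  "rows": [
    {"xyz": [0, 0, 1], "turn": [0, 0, 0], "grip": 0},
    {"xyz": [0, 0, 2], "turn": [0, 0, 0], "grip": 0},
    {"xyz": [0, 0, 2], "turn": [0, 0, 0], "grip": 0}
  ]
}}

```text
clock: 17.3
tcp_pos: [0.5604, -0.0821, 0.0889]
orientation: [0.002, 0.081, 0.997, -0.001]
wrist_force: [-5.9, 0.7, 15.6]
finger_gap: -0.0004
grip_force: 7.5
```

The right bolt is tight: it held at 15.6 N. I'll try the mid bolt.

{"api": "apply_moves", "payload": {
  "rows": [
    {"xyz": [0, 0, -15], "turn": [0, 0, 0], "grip": 0},
    {"xyz": [0, 0, -30], "turn": [0, 0, 0], "grip": 0},
    {"xyz": [0, 30, -30], "turn": [0, 0, 0], "grip": 0},
    {"xyz": [0, 65, -30], "turn": [0, 0, 0], "grip": 0},
    {"xyz": [0, 90, -30], "turn": [0, 0, 0], "grip": 0},
    {"xyz": [0, 98, -30], "turn": [0, 0, 0], "grip": 0},
    {"xyz": [0, 98, -25], "turn": [0, 0, 0], "grip": 0},
    {"xyz": [0, 98, -15], "turn": [0, 0, 0], "grip": 0},
    {"xyz": [0, 98, -15], "turn": [0, 0, 0], "grip": 0}
  ]
}}

```text
clock: 18.05
tcp_pos: [0.5748, 0.0141, 0.0992]
orientation: [-0.0, 0.081, 0.997, -0.0]
wrist_force: [-0.4, 0.7, -0.5]
finger_gap: -0.0001
grip_force: 0.0
```

```bash
python3 -c "
from h import *
print(state()[1]);go(.576,.0148,.089,yl)"
```

```text
[0.57479636 0.01405091 0.09916293]
xyz [-1.1  0.9 10.2] turn [-0.0007 -0.     -0.0006] len 10.3
```

{"api": "apply_moves", "payload": {
  "rows": [
    {"xyz": [-1, 1, 4], "turn": [0, 0, 0], "grip": 0},
    {"xyz": [-1, 1, 7], "turn": [0, 0, 0], "grip": 0},
    {"xyz": [-1, 1, 10], "turn": [0, 0, 0], "grip": 0},
    {"xyz": [-1, 1, 11], "turn": [0, 0, 0], "grip": 0},
    {"xyz": [-1, 1, 12], "turn": [0, 0, 0], "grip": 0},
    {"xyz": [-1, 1, 12], "turn": [0, 0, 0], "grip": 0}
  ]
}}

```text
clock: 18.55
tcp_pos: [0.5772, 0.0155, 0.0894]
orientation: [0.001, 0.081, 0.997, -0.0]
wrist_force: [0.2, 0.7, -0.5]
finger_gap: -0.0
grip_force: 0.0
```

{"api": "apply_moves", "payload": {
  "rows": [
    {"xyz": [0, 0, 1], "turn": [0, 0, 0], "grip": 0},
    {"xyz": [0, 0, 2], "turn": [0, 0, 0], "grip": 0},
    {"xyz": [0, 0, 2], "turn": [0, 0, 0], "grip": 0}
  ]
}}

```text
clock: 18.8
tcp_pos: [0.5775, 0.0156, 0.089]
orientation: [0.002, 0.081, 0.997, -0.0]
wrist_force: [-3.1, -0.4, 7.3]
finger_gap: -0.0002
grip_force: 3.9
```

The mid bolt is tight too: it held at 7.3 N. Left is next.

{"api": "apply_moves", "payload": {
  "rows": [
    {"xyz": [0, 0, -15], "turn": [0, 0, 0], "grip": 0},
    {"xyz": [0, 0, -30], "turn": [0, 0, 0], "grip": 0},
    {"xyz": [0, 30, -30], "turn": [0, 0, 0], "grip": 0},
    {"xyz": [0, 65, -30], "turn": [0, 0, 0], "grip": 0},
    {"xyz": [0, 90, -30], "turn": [0, 0, 0], "grip": 0},
    {"xyz": [0, 99, -30], "turn": [0, 0, 0], "grip": 0},
    {"xyz": [0, 99, -25], "turn": [0, 0, 0], "grip": 0},
    {"xyz": [0, 99, -15], "turn": [0, 0, 0], "grip": 0},
    {"xyz": [0, 99, -15], "turn": [0, 0, 0], "grip": 0}
  ]
}}

```text
clock: 19.55
tcp_pos: [0.5916, 0.1124, 0.1]
orientation: [-0.0, 0.081, 0.997, -0.001]
wrist_force: [-0.2, 0.2, -0.7]
finger_gap: 0.0003
grip_force: 0.0
```

```bash
python3 -c "
from h import *
print(state()[1]);go(.592,.1135,.089,yl)"
```

```text
[0.59164908 0.11236668 0.1000043 ]
xyz [-0.2  1.2 11. ] turn [-0.0015 -0.0004 -0.0005] len 11.1
```

{"api": "apply_moves", "payload": {
  "rows": [
    {"xyz": [0, 1, 4], "turn": [0, 0, 0], "grip": 0},
    {"xyz": [0, 1, 8], "turn": [0, 0, 0], "grip": 0},
    {"xyz": [0, 1, 11], "turn": [0, 0, 0], "grip": 0},
    {"xyz": [0, 1, 13], "turn": [0, 0, 0], "grip": 0},
    {"xyz": [0, 1, 14], "turn": [0, 0, 0], "grip": 0},
    {"xyz": [0, 1, 14], "turn": [0, 0, 0], "grip": 0}
  ]
}}

```text
clock: 20.05
tcp_pos: [0.5934, 0.1141, 0.0884]
orientation: [0.001, 0.081, 0.997, -0.0]
wrist_force: [-0.1, 0.0, 1.2]
finger_gap: -0.0
grip_force: 0.0
```

{"api": "apply_moves", "payload": {
  "rows": [
    {"xyz": [0, 0, 1], "turn": [0, 0, 0], "grip": 0},
    {"xyz": [0, 0, 2.5], "turn": [0, 0, 0], "grip": 0},
    {"xyz": [0, 0, 4], "turn": [0, 0, 0], "grip": 0},
    {"xyz": [0, 0, 4], "turn": [0, 0, 0], "grip": 0}
  ]
}}

```text
clock: 20.38
tcp_pos: [0.5936, 0.1144, 0.0844]
orientation: [0.002, 0.081, 0.997, -0.0]
wrist_force: [-1.3, -1.0, 0.9]
finger_gap: 0.0001
grip_force: 0.2
```

{"api": "apply_moves", "payload": {
  "rows": [
    {"xyz": [0, 0, 1], "turn": [0, 0, 0], "grip": 0},
    {"xyz": [0, 0, 2], "turn": [0, 0, 0], "grip": 0},
    {"xyz": [0, 0, 2], "turn": [0, 0, 0], "grip": 0}
  ]
}}

```text
clock: 20.63
tcp_pos: [0.5937, 0.1144, 0.0839]
orientation: [0.002, 0.081, 0.997, -0.0]
wrist_force: [-2.9, -0.1, 8.0]
finger_gap: -0.0001
grip_force: 4.3
```

The left bolt dropped 5 mm and bottomed at z 0.084, so it is the loose one. I'll rise, open the fingers and align on its ear.

{"api": "apply_moves", "payload": {
  "rows": [
    {"xyz": [0, 0, -15], "turn": [0, 0, 0], "grip": 0},
    {"xyz": [-1, 0, -35], "turn": [0, 0, 0], "grip": 0},
    {"xyz": [-1, 0, -45], "turn": [0, 0, 0], "grip": 0.8},
    {"xyz": [-1, 0, -45], "turn": [0, 0, 0], "grip": 0.8},
    {"xyz": [-1, 0, -45], "turn": [0, 0, 0], "grip": 0.8},
    {"xyz": [-1, 0, -45], "turn": [0, 0, 0], "grip": 0.8},
    {"xyz": [-1, 0, -45], "turn": [0, 0, 0], "grip": 0.8}
  ],
  "force": 30
}}

```text
clock: 21.22
tcp_pos: [0.5935, 0.1143, 0.1262]
orientation: [0.0, 0.081, 0.997, -0.0]
wrist_force: [0.5, 0.4, -0.2]
finger_gap: 0.0604
grip_force: 0.0
```

```bash
python3 -c "
from h import *
print(state()[1]);go(.5905,.1136,.047,yl)
c=imaging.read_camera('wrist');cv2.imwrite('pics/w3.png',c['color']);P=cloud(c);S=cv2.cvtColor(c['color'],cv2.COLOR_BGR2HSV)[...,1]
for n,b in (('l',(.593,.1138)),('m',(.577,.0152))):
  m=(np.abs(P[...,2]-.0865)<.005)&(np.linalg.norm(P[...,:2]-b,axis=-1)<.016)&(S<90);print(n,m.sum(),np.round(P[m].mean(0),4),np.median(P[m][:,2]))
"
```

```text
[0.59348466 0.11427869 0.12616862]
xyz [ 2.9 -1.1 79.2] turn [-0.0005  0.001   0.0002] len 79.2
l 507 [0.5922 0.1143 0.084 ] 0.08397743014775048
m 719 [0.5757 0.0174 0.0877] 0.08874165886656996
```

View pics/w3.png

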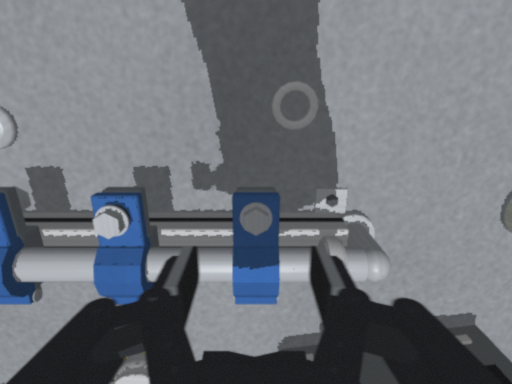

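The left ear is centred between the fingers with its bolt at (256,220), head sunk to 84 mm. I'll descend and pinch.

{"api": "apply_moves", "payload": {
  "rows": [
    {"xyz": [3, -1, 15], "turn": [0, 0, 0], "grip": 0.8},
    {"xyz": [3, -1, 40], "turn": [0, 0, 0], "grip": 0.8},
    {"xyz": [3, -1, 60], "turn": [0, 0, 0], "grip": 0.8},
    {"xyz": [3, -1, 72], "turn": [0, 0, 0], "grip": 0.8},
    {"xyz": [3, -1, 79], "turn": [0, 0, 0], "grip": 0.8},
    {"xyz": [3, -1, 79], "turn": [0, 0, 0], "grip": 0.8},
    {"xyz": [3, -1, 79], "turn": [0, 0, 0], "grip": 0.5},
    {"xyz": [3, -1, 79], "turn": [0, 0, 0], "grip": 0.25},
    {"xyz": [3, -1, 79], "turn": [0, 0, 0], "grip": 0.25},
    {"xyz": [3, -1, 79], "turn": [0, 0, 0], "grip": 0.25},
    {"xyz": [3, -1, 79], "turn": [0, 0, 0], "grip": 0.25},
    {"xyz": [3, -1, 79], "turn": [0, 0, 0], "grip": 0.25}
  ]
}}

```text
clock: 22.27
tcp_pos: [0.5926, 0.1155, 0.0501]
orientation: [0.003, 0.08, 0.997, 0.002]
wrist_force: [0.1, 6.1, -0.5]
finger_gap: 0.0336
grip_force: 33.4
```

```bash
python3 -c "
from h import *
s,p,M=state();print(p,s['finger_gap'],s['grip_force'],s['wrist_force'])
for th in np.arange(.1,1.3,.1):
  f=.0768+th;print(round(th,1),np.round([-(78-78.2*np.cos(f)),-(78.2*np.sin(f)-6)],1))
"
```

```text
[0.5926167  0.11553245 0.05006221] 0.033574784329521726 33.408384919166565 [ 0.07879214  6.10441512 -0.50256781]
0.1 [-1.  -7.8]
0.2 [ -2.8 -15.4]
0.3 [ -5.3 -22.8]
0.4 [ -8.5 -29.9]
0.5 [-12.5 -36.6]
0.6 [-17. -43.]
0.7 [-22.2 -48.8]
0.8 [-28.  -54.1]
0.9 [-34.2 -58.8]
1.0 [-40.9 -62.9]
1.1 [-48.  -66.2]
1.2 [-55.3 -68.8]
```

{"api": "apply_moves", "payload": {
  "rows": [
    {"xyz": [0, 1.5, -2], "turn": [0, 0, 0], "grip": 0.25},
    {"xyz": [-0.5, 1.5, -5], "turn": [0, 0, 0], "grip": 0.25},
    {"xyz": [-1, 1.5, -8], "turn": [0, 0, 0], "grip": 0.25},
    {"xyz": [-2, 1.5, -12], "turn": [0, 0, 0], "grip": 0.25},
    {"xyz": [-3, 1.5, -15.5], "turn": [0, 0, 0], "grip": 0.25},
    {"xyz": [-4, 1.5, -19], "turn": [0, 0, 0], "grip": 0.25},
    {"xyz": [-5.5, 1.5, -23], "turn": [0, 0, 0], "grip": 0.25},
    {"xyz": [-7, 1.5, -26.5], "turn": [0, 0, 0], "grip": 0.25},
    {"xyz": [-8.5, 1.5, -30], "turn": [0, 0, 0], "grip": 0.25},
    {"xyz": [-8.5, 1.5, -30], "turn": [0, 0, 0], "grip": 0.25}
  ]
}}

```text
clock: 23.1
tcp_pos: [0.6001, 0.1143, 0.079]
orientation: [0.001, 0.081, 0.997, 0.0]
wrist_force: [3.2, 4.0, -5.9]
finger_gap: 0.033
grip_force: 32.3
```

```bash
python3 -c "
from h import *
s,p,M=state();print(p,s['finger_gap'],s['grip_force'],s['wrist_force'],s['ft_torque'])
c=imaging.read_camera('wrist');cv2.imwrite('pics/w4.png',c['color'])
"
```

```text
[0.60012277 0.11429996 0.07901398] 0.03297929437381327 32.31118440628052 [ 3.19714257  3.99329652 -5.93173559] [ 0.83321132 -0.19142553  0.03420251]
```

View pics/w4.png

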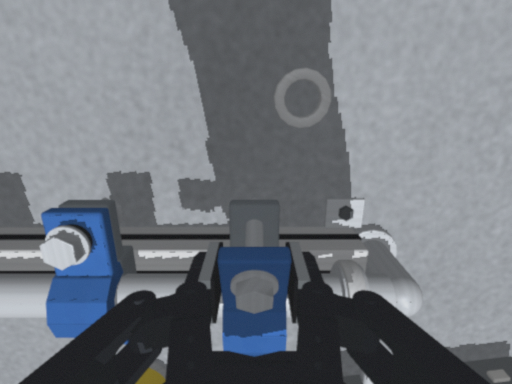

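The cap is opening: the grey lower half now shows at (255,225), with the bolt head still down. I'll follow the rest of the arc.

{"api": "apply_moves", "payload": {
  "rows": [
    {"xyz": [-2, 0, -3.4], "turn": [0, 0, 0], "grip": 0.25},
    {"xyz": [-4, 0, -6.7], "turn": [0, 0, 0], "grip": 0.25},
    {"xyz": [-8.5, 0, -13], "turn": [0, 0, 0], "grip": 0.25},
    {"xyz": [-11, 0, -16], "turn": [0, 0, 0], "grip": 0.25},
    {"xyz": [-13.7, 0, -19], "turn": [0, 0, 0], "grip": 0.25},
    {"xyz": [-19.5, 0, -24], "turn": [0, 0, 0], "grip": 0.25},
    {"xyz": [-25.7, 0, -29], "turn": [0, 0, 0], "grip": 0.25},
    {"xyz": [-29, 0, -31], "turn": [0, 0, 0], "grip": 0.25},
    {"xyz": [-32.4, 0, -33], "turn": [0, 0, 0], "grip": 0.25},
    {"xyz": [-39.5, 0, -36], "turn": [0, 0, 0], "grip": 0.25},
    {"xyz": [-43, 0, -37.7], "turn": [0, 0, 0], "grip": 0.25},
    {"xyz": [-43, 0, -37.7], "turn": [0, 0, 0], "grip": 0.25}
  ]
}}

```text
clock: 24.15
tcp_pos: [0.6404, 0.1077, 0.1159]
orientation: [-0.001, 0.08, 0.997, 0.0]
wrist_force: [-2.2, 6.2, -1.8]
finger_gap: 0.0334
grip_force: 33.1
```

{"api": "apply_moves", "payload": {
  "rows": [
    {"xyz": [0, 0, 0], "turn": [0, 0, 0], "grip": 0.25},
    {"xyz": [0, 0, 0], "turn": [0, 0, 0], "grip": 0.25},
    {"xyz": [0, 0, 0], "turn": [0, 0, 0], "grip": 0.25}
  ]
}}

```text
clock: 24.4
tcp_pos: [0.6403, 0.1078, 0.1158]
orientation: [-0.0, 0.08, 0.997, 0.0]
wrist_force: [-1.8, 3.9, -2.8]
finger_gap: 0.0332
grip_force: 33.0
```

```bash
python3 -c "
from h import *
s,p,M=state();print(p,s['finger_gap'],s['grip_force'],s['wrist_force'],s['qvel'])
c=imaging.read_camera('wrist');b=imaging.read_camera('scene')['color'][60:310,150:400].repeat(2,0).repeat(2,1)
a=c['color'];o=np.zeros((500,800,3),np.uint8);o[:,:440]=b[:,60:500];o[:384,440:]=a[:,80:440];cv2.imwrite('pics/f.png',o)
"
```

```text
[0.64029722 0.10775458 0.11581257] 0.03324821041351875 33.02339494228363 [-1.84998494  3.8854547  -2.80384696] [-0.00129231 -0.00097022 -0.00087244 -0.00275834  0.00095369 -0.00071922]
```

View pics/f.png

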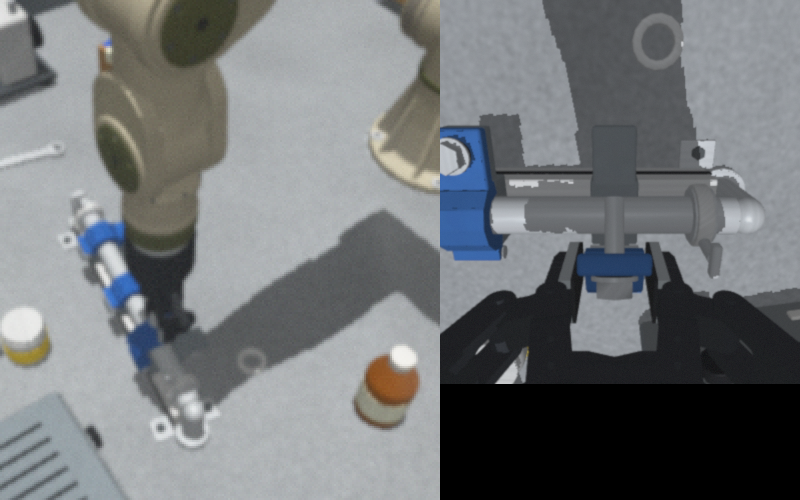

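The wrist view shows the ear pinched at (613,265), with the bolt head still seated against it. The tool has moved 48 mm across and 66 mm up, which puts the cap about 63° open. The column is visible behind the arm at (105,50) and the other caps are shut.

```bash
python3 -c "
from workcell import ticket
print(ticket.hand_in())"
```

```text
the job is handed in; nothing more can be done
None
```

I've handed the job in but got no verdict back: both cartons are stacked on the green one (about 2.5 mm off at the top), the left bolt was the loose one, and its cap is held about 63° open, with the other two caps shut, after about 24.5 s.

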